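# Hang the forme key on the free fork under the case shelf

## Task

Take the red T-handled forme key by its handle bar, lift it clear of the block and, at least a hand's width away from the rack, ease your grip until the shank swings down and the key hangs straight down in the fingers, then tighten again. Carry it hanging straight like that in under the rack's shelf, hang it by its bar on the free fork marked with the green plate, behind the fork's lips, and let go. Do not drop the key, and leave the black spare key, the tin and the jar where they are.

Things in the scene. Friction and masses are not known exactly. Their poses are not given: they have to be found in the camera images.
- key_bar (a point): Middle of the handle bar of the red T-shaped steel key (about 0.3 kg). The bar is 64 mm long along y: red, 18 mm thick, stepping down to 6 mm thick steel stubs in the last 4 mm at both ends. Fingers close on the two end faces; the key can turn about the bar. The shank runs along +x: level and away from the robot at the start (bar 47 mm above the bench), down when it hangs straight.
- key_tip (a point): Tip of the red key, 145 mm from the bar's middle. Shank 14 mm square, socket 24 mm round, 30 mm long; centre of mass about 75 mm from the bar. Held by the bar's ends with 100 N it does not turn; below about 40 N it starts to swing down, at 5 to 15 N it hangs straight and is still carried; at 64 mm opening it falls. Each mm of opening short of 64 adds about 13 N, so ease in small steps.
- block: Fixed block of striped wooden strips, 78 x 70 x 40 mm (x, y, z); origin at the centre of its underside. The key's shank lies on it along its x, the bar overhanging its near (-x) edge by 32 mm.
- rack: Fixed wooden tool rack, 370 mm wide (y), 150 mm deep; origin on the bench below the middle of its shelf's front edge; +x points into the rack, away from the robot. Posts at y = -175 and +175 mm, x 70 to 130 mm. Two steel forks at y = -75 and +75 mm, open to -x; one is taken by the black spare key.
- free_fork (a point): Where the bar's middle rests on the free fork, 170 mm above the bench under the shelf's front edge; axes as the rack's. Two 8 mm prongs along x, 20 mm apart, 36 mm over all, tops 9 mm below this point, from 28 mm before it to the rail; lips 7 mm high on their front 6 mm. The bar lies along y, shank between the prongs. Green 50 x 35 mm plate on the rail behind, green strip on the bench below.
- spare_key_bar (a point): Middle of the handle bar of the black-handled spare key, same size, hanging loose on the other fork: leave it alone.
- tin: Bystander: loose round steel tin, 72 mm across, 38 mm high; origin at the centre of its underside.
- jar: Bystander: loose amber jar with red cap, 66 mm across, 120 mm high; origin at the centre of its underside.
- shelf_edge (a point): Middle of the lower front edge of the rack's shelf, 295 mm above the bench. The shelf reaches 150 mm from here along +x (into the rack), 185 mm to either side in y, and is 18 mm thick with small stock up to 45 mm high on it.
- rail_front (a point): Middle of the front face of the rail along y that carries the forks, 149 mm above the bench, 70 mm behind the shelf's front edge; the rail is 24 mm high and 20 mm thick.
Not all that is in view belongs to the job. Leave any orange, pink or purple look-alike of the part that bears key_bar alone.

How it is judged (in metres and radians):
On the way, in this order (a step that is already met when the one before it is completed fails the run):
1. the red key hangs straight down (within about 20 degrees) in the fingers, bar above 150 mm height, touching neither block nor rack, its bar more than 100 mm from the free fork's hanging place (angle between key_bar's own x axis and vertical above 2.79 rad and contact force between key and the fingers above 1 N and contact force between key and block below 0.1 N and contact force between key and rack below 0.1 N and distance between key_bar and free_fork above 0.1 m and height (world z) of key_bar above 0.15 m), for 0.3 s.
2. the key, still held and hanging straight (within about 20 degrees), is brought within 90 mm of the free fork's hanging place without touching the rack (angle between key_bar's own x axis and vertical above 2.79 rad and contact force between key and the fingers above 1 N and contact force between key and rack below 0.1 N and distance between key_bar and free_fork below 0.09 m), for 0.1 s.
At the end, for the whole second after the job is handed in: The red key hangs by its handle bar on the prongs of the free fork, behind the lips: bar within 5 mm of its resting height, within 20 mm of the fork's middle, 25 mm before to 65 mm behind the hanging place, shank within about 20 degrees of straight down, at rest and released (x of key_bar in the frame of free_fork between -0.025 and 0.065 m and y of key_bar in the frame of free_fork between -0.02 and 0.02 m and z of key_bar in the frame of free_fork between -0.005 and 0.005 m and angle between key_bar's own x axis and vertical above 2.79 rad and contact force between key and rack above 0.5 N and linear speed of key below 0.1 m/s); the robot touches nothing.
It fails at once if the red key is dropped to the bench (height (world z) of key_bar below 0.03 m or height (world z) of key_tip below 0.012 m).
It fails at once if the spare key is shifted by more than 20 mm (distance of spare_key_bar from where it was at the start of the episode above 0.02 m).
It fails at once if the tin is shifted by more than 20 mm (distance of tin from where it was at the start of the episode above 0.02 m).
It fails at once if the jar is shifted by more than 20 mm (distance of jar from where it was at the start of the episode above 0.02 m).
It also fails if it takes over 54 s, if anything falls off the work surface, if the arm or the gripper's body presses on something with over 40 N, if the wrist force passes 120 N, or if a joint passes its speed limit or range.

## Robot

A 6-joint arm with a two-finger parallel gripper is mounted at the origin on the work surface. World frame = base frame: x ahead of the robot, y to its left, z up, the work surface at z = 0. Lengths are in mm, angles in rad, forces in N, time in s.
With the tool pointing down it reaches from about 400 to 925 mm from the base axis. Payload 12.5 kg.
Tool frame: the origin (TCP) lies on the centre line of the jaws, within the pads' length; the fingertips stand 17 mm ahead of it and the grasp point (between the pads) lies 2 mm behind it; z points along the fingers, y is the line along which they close (so a half turn about z gives the same grasp; the last joint's range is limited). The gripper opens to 95 mm and grips with 3 to 60 N. Pads are 20 mm wide; open, the fingers measure 119 mm over their backs; the gripper's body (75 mm by 180 mm) begins 59 mm behind the grasp point.
Start: joints at [-1.301, 0.491, 1.559, -0, 1.092, -0.106], TCP at [229.409, -581.394, 208.961] pointing down, gripper open.
Joint ranges: [-3.1, 3.1], [-0.84, 2.19], [0.05, 2.79], [-1.13, 4.28], [0.06, 2.93], [-2.69, 2.69]. Speed limits (rad/s): [2.22, 2.22, 2.79, 3.14, 3.14, 3.14].

## Interface

Orientations are given as [roll, pitch, yaw] about the fixed x, y, z axes, in that order (R = Rz(yaw) Ry(pitch) Rx(roll)).
In Python, from cell import env gives the robot as it stands.
- The arm moves only by the tool drive_tool, never from a script. Its argument "deltas" is text: rows parted by semicolons, each of 4 numbers parted by spaces: the shift along the world's x, y, z normalised to -1 to 1, where 1 is 100 mm, then the turn about the world's z normalised to -1 to 1, where 1 is 180 degrees. A call has 1 to 10 rows; each row shifts and turns the commanded pose from where the row before left it; what a row does not reach is not made up. A row lasts 1/12 s, in which the tool goes at most 41.7 mm and 7.16 degrees, less where a joint would pass 70% of its speed; a pose out of reach is approached as far as the arm can. A call with a number of a shift or a turn outside -1 to 1 is refused whole. A call with a gripper value outside its range is refused whole. "gripper" is the closure, from 0 (fully open) to 1 (shut), set as the call begins (left out, the last holds). The fingers move at their own pace and stop on an object; the grip force is fixed at half the most. Time passes only in rows, so rows that do not move let the fingers close. It gives the time, the measured TCP pose, the force, the opening and the grip force at its end, in the units of the state.
- env.state(): the state, without advancing time (a new reading comes with each control period).
- env.read_camera(name): name is "scene" or "top" or "wrist"; returns (picture, depth): 400x640x3 uint8, red, green, blue; 400x640 float32, mm along the optical axis (not along the pixel's ray), 0 where there is no reading.
- env.camera_params(name): a dict with "mtx" (3x3 intrinsics, pixels), "k1" (the pictures are not rectified: a ray, as slopes to the right and down, at radius r is drawn at 1 + k1 r^2 times it, then the intrinsics apply), "camera_from_world" (4x4, takes a point from world to camera coordinates); the wrist camera has in their place "mount" (4x4, takes a point from camera to tool coordinates, whose origin is the TCP and whose axes are the flange's). Camera axes: x right, y down, z forward; pixel columns grow to the right and rows downward; lengths in mm; the calibration is good to about 2 mm. A picture is of the moment at which its call begins: read the wrist's pose just before it. camera_params takes no time and is no camera call.
- env.job_done(): hands the job in; it is judged then, once.
The state is a dict: "t": time; "joints": joint angles; "qvel": joint speeds; "tau": joint torques, N m; "eef_pos": TCP position; "tcp_rot": TCP orientation; "ft_force": force on the tool from outside, world axes, zero at the start; "moment": the same for the moment, N m; "opening": opening from 0.0 (shut) to 1.0 (fully open); "grip_force": force on a finger pad.
Only numpy, scipy, OpenCV 4.12 (cv2) and the standard library are available. Lean on these libraries where they do the work, as an engineer would, in place of code of your own. Each camera call takes 0.05 s, during which the arm holds its last target. There are 200 camera calls.

## Working session

There is one attempt and no reset: what is moved stays moved. The work goes in short steps, Python scripts to look and compute and a tool call to move; the robot and the scene stay as the last step left them, time stands still between calls to the robot, and variables do not carry over. Pictures are saved under pics/ and viewed, at most 10 in all, crops included, and the job is handed in when it is done.

Besides the shell and the picture viewer there is one more tool, called by a JSON object that holds its "method" and its "body". drive_tool: Moves the arm, as the interface text tells. Its arguments: {"type":"object","properties":{"deltas":{"type":"string"},"gripper":{"type":"number"}},"required":["deltas"]}

```bash
mkdir -p pics && cat > h.py <<'E'
import numpy as np, cv2
from cell import env
def ray(name,uv):
    p=env.camera_params(name);K=np.array(p["mtx"]);k=p["k1"]
    d=np.linalg.solve(K,np.array([uv[0],uv[1],1.]));x=d[:2].copy()
    for _ in range(20): x=d[:2]/(1+k*(x@x))
    return np.array([x[0],x[1],1.])
def c2w(name):
    p=env.camera_params(name)
    return np.linalg.inv(np.array(p["camera_from_world"]))
def pts(name,uv,depth):  # world points from depth
    T=c2w(name);return np.array([(T@np.append(ray(name,q)*depth[int(q[1]),int(q[0])],1))[:3] for q in uv])
def onz(name,uv,z):
    T=c2w(name);d=T[:3,:3]@ray(name,uv);o=T[:3,3];return o+d*(z-o[2])/d[2]
E
python3 - <<'E'
from h import *
print(env.state())
for n in("scene","top"):
    im,d=env.read_camera(n);np.savez(f"{n}.npz",im=im,d=d);cv2.imwrite(f"pics/{n}.png",im[:,:,::-1])
    print(n,np.round(c2w(n),2).tolist(),(d>0).mean())
E
```

```text
{'t': 0.0, 'joints': array([-1.30063408e+00,  4.91577199e-01,  1.55939526e+00,  2.07366271e-05,
        1.09170824e+00, -1.05625101e-01]), 'qvel': array([-1.25860275e-03,  7.63131082e-05,  8.94600427e-04,  7.35405250e-04,
        3.37897460e-04,  6.80544117e-04]), 'tau': array([-4.65625690e-04, -6.12635493e+01, -2.58184254e+01,  6.92891073e-02,
        4.81503177e-02, -6.86190833e-05]), 'eef_pos': array([ 229.32918467, -581.1646573 ,  208.36945467]), 'tcp_rot': array([-3.14051261e+00, -1.33000310e-04,  3.75777708e-01]), 'ft_force': array([-0.15598608,  0.6342388 , -0.76806704]), 'moment': array([-0.02108266, -0.00674984, -0.00720357]), 'grip_force': 0.0, 'opening': 1.002385316371793}
scene [[-0.99, 0.09, -0.05, 573.64], [0.1, 0.89, -0.45, 558.58], [-0.0, -0.45, -0.89, 1303.93], [0.0, 0.0, 0.0, 1.0]] 0.99583984375
top [[0.02, -0.99, 0.13, 370.12], [-1.0, -0.02, -0.01, -9.89], [0.01, -0.13, -0.99, 1384.82], [0.0, 0.0, 0.0, 1.0]] 0.995953125
```

View pics/scene.png

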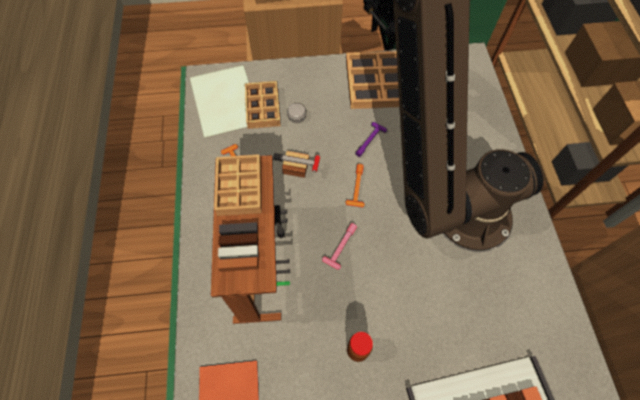

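View pics/top.png

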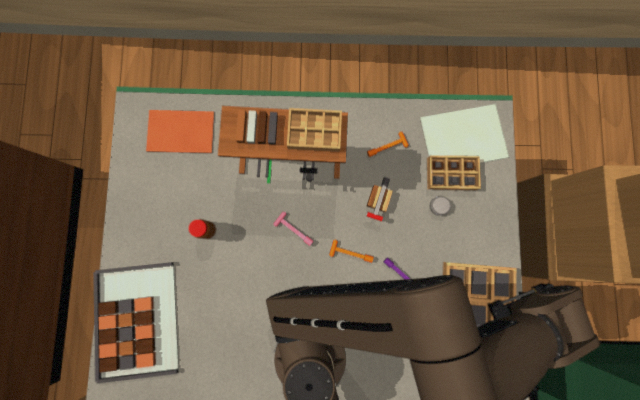

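Top view: red key bar at about (376,216), with its shank up to (386,180). The free fork with the green strip is at (268,170), the spare at (308,172), the jar at (201,229), the tin at (441,205) and the shelf spans 220–347 × 106–162.

```bash
python3 - <<'E'
from h import *
Z={n:np.load(n+".npz") for n in("scene","top")}
def comp(n,box,f):
    im=Z[n]["im"].astype(int);d=Z[n]["d"];m=np.zeros(d.shape,bool);x0,y0,x1,y1=box
    m[y0:y1,x0:x1]=f(im[...,0],im[...,1],im[...,2])[y0:y1,x0:x1]
    v,u=np.nonzero(m);return np.c_[u,v].astype(float),d
red=lambda r,g,b:(r>150)&(g<70)&(b<70)
grn=lambda r,g,b:(g>110)&(r<80)&(b<130)
for n,b,f,l in[("top",(360,205,395,225),red,"bar"),("scene",(305,148,325,175),red,"bar"),("top",(255,155,280,190),grn,"green"),("scene",(270,270,300,295),grn,"green")]:
    uv,d=comp(n,b,f);P=pts(n,uv,d);c=P.mean(0)
    w=np.linalg.eigh(np.cov((P[:,:2]-c[:2]).T))
    print(n,l,len(P),"uv",uv.mean(0),"med",np.median(P,0).round(1),P.min(0).round(),P.max(0).round(),"axis",w[1][:,1].round(3),"onz47",onz(n,uv.mean(0),56 if l=="bar" else 2).round(1))
# shelf: points with height 300..325 in top
for n in("top","scene"):
    d=Z[n]["d"]
    b=(210,95,360,170) if n=="top" else (205,145,285,300)
    uv=np.array([[u,v] for u in range(b[0],b[2]) for v in range(b[1],b[3])],float)
    P=pts(n,uv,d);s=(P[:,2]>300)&(P[:,2]<365)
    r=cv2.minAreaRect(P[s,:2].astype(np.float32));print(n,"shelf",r,cv2.boxPoints(r).round().tolist(), np.median(P[(P[:,2]>300)&(P[:,2]<322),2]))
    s=(P[:,2]>100)&(P[:,2]<230)
    if n=="scene":
        s&=P[:,0]<730
    for q,p in zip(uv[s][::4],P[s][::4]): print(q.astype(int),p.round(),end=" ")
    print()
for n in("top",):
    d=Z[n]["d"]
    for q in[(201,229),(441,205),(386,180),(378,208),(384,187)]:print(q,pts(n,[q],d).round())
# shank direction: key points in z 42..62 in region
uv=np.array([[u,v] for u in range(366,396) for v in range(170,225)],float);P=pts("top",uv,Z["top"]["d"])
s=(P[:,2]>44)&(P[:,2]<70);r=cv2.minAreaRect(P[s,:2].astype(np.float32));print("keyhull",r,cv2.boxPoints(r).round().tolist())
E
```

```text
top bar 65 uv [374.73846154 216.2       ] med [ 492.1 -219.3   55. ] [ 479. -250.    1.] [ 506. -191.   62.] axis [0.256 0.967] onz47 [ 491.5 -218.4   56. ]
scene bar 63 uv [315.82539683 162.49206349] med [ 493.1 -218.9   54.1] [ 480. -281.    0.] [ 504. -187.   61.] axis [0.233 0.972] onz47 [ 492.7 -216.1   56. ]
top green 49 uv [268.89795918 172.63265306] med [648.5 164.4   2.9] [615. 149.  -4.] [696. 171. 153.] axis [-0.999  0.042] onz47 [650.7 165.1   2. ]
scene green 36 uv [282.5 283. ] med [633.9 166.2   1.5] [617. 160.  -4.] [651. 171.   8.] axis [-0.994  0.113] onz47 [633.9 165.9   2. ]Traceback (most recent call last):
  File "<stdin>", line 18, in <module>
  File "h.py", line 12, in pts
    T=c2w(name);return np.array([(T@np.append(ray(name,q)*depth[int(q[1]),int(q[0])],1))[:3] for q in uv])
                                              ~~~^^^^^^^^
  File "h.py", line 4, in ray
    p=env.camera_params(name);K=np.array(p["mtx"]);k=p["k1"]
ValueError: time passes only in moves, steps and waits
```

```bash
python3 - <<'E'
from h import *
a=np.load("top.npz")["im"];b=np.load("scene.npz")["im"]
A=cv2.resize(a[100:230,220:410],(780,534),interpolation=cv2.INTER_CUBIC)
cv2.imwrite("pics/ctop.png",A[:,:,::-1])
E
```

```text
(no output)
```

View pics/ctop.png

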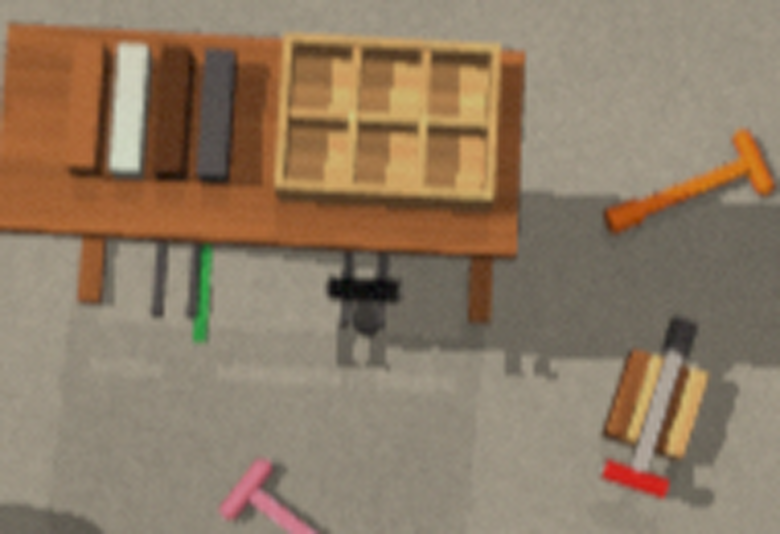

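The crop shows the free fork's prongs ending at crop (158,312) and (195,312), beside the green strip at (205,300). The black spare bar is at (364,290). The red bar is at (636,478), with its shank tilted slightly right.

```bash
cat > h.py <<'E'
import numpy as np, cv2
from functools import lru_cache
from cell import env
@lru_cache(None)
def par(name):
    p=env.camera_params(name);return np.array(p["mtx"]),p["k1"],(np.linalg.inv(np.array(p["camera_from_world"])) if "camera_from_world" in p else np.array(p["mount"]))
def ray(name,uv):
    K,k,_=par(name);uv=np.atleast_2d(uv).astype(float)
    d=(np.c_[uv,np.ones(len(uv))]@np.linalg.inv(K).T)[:,:2];x=d.copy()
    for _ in range(20): x=d/(1+k*(x**2).sum(1,keepdims=True))
    return np.c_[x,np.ones(len(x))]
def pts(name,uv,depth,T=None):
    uv=np.atleast_2d(uv);T=par(name)[2] if T is None else T
    return (ray(name,uv)*depth[uv[:,1].astype(int),uv[:,0].astype(int)][:,None])@T[:3,:3].T+T[:3,3]
def onz(name,uv,z,T=None):
    T=par(name)[2] if T is None else T
    d=ray(name,uv)@T[:3,:3].T;o=T[:3,3];return o+d*((z-o[2])/d[:,2])[:,None]
E
python3 - <<'E'
from h import *
Z={n:np.load(n+".npz") for n in("scene","top")}
g=lambda b:np.array([[u,v] for u in range(b[0],b[2]) for v in range(b[1],b[3])])
for n,b in(("top",(210,95,360,170)),("scene",(205,145,285,300))):
    d=Z[n]["d"];uv=g(b);P=pts(n,uv,d);z=P[:,2]
    s=(z>300)&(z<365);r=cv2.minAreaRect(P[s,:2].astype(np.float32));print(n,"shelf",r,cv2.boxPoints(r).round().tolist(),np.median(z[(z>300)&(z<322)]))
d=Z["top"]["d"];uv=g((250,158,320,180));P=pts("top",uv,d);s=(P[:,2]>120)&(P[:,2]<230)
for q,p in zip(uv[s],P[s]): print(q,p.round().astype(int),end=";")
print()
# prong tips via ray at z=168 (lip top)
for nm,u,v in(("pl",258.5,176.3),("pr",267.4,176.3),("spareL",300,170.6),("spareR",317.5,170.6)):print(nm,onz("top",[u,v],168 if nm[0]=="p" else 179).round(1))
for q in[(201,229),(441,205),(386,180),(384,187)]:print(q,pts("top",[q],d).round())
uv=g((362,170,400,225));P=pts("top",uv,d);s=(P[:,2]>44)&(P[:,2]<70)
im=Z["top"]["im"].astype(int)[uv[:,1],uv[:,0]];
rd=(im[:,0]>140)&(im[:,1]<70)&(P[:,2]>40);print("bar rect",cv2.minAreaRect(P[rd,:2].astype(np.float32)))
gr=(abs(im[:,0]-im[:,2])<25)&(im[:,0]>110)&(P[:,2]>44);w=P[gr];print("shank",len(w),w.mean(0).round(1),cv2.fitLine(w[:,:2].astype(np.float32),2,0,.01,.01).ravel())
dk=(im.max(1)<75)&(P[:,2]>40);print("socket",dk.sum(),P[dk].mean(0).round(1))
E
```

```text
top shelf ((704.3018798828125, 88.26234436035156), (369.3776550292969, 153.33380126953125), 87.62899017333984) [[620.0, -93.0], [773.0, -99.0], [789.0, 270.0], [635.0, 276.0]] 314.9955743840312
scene shelf ((704.772216796875, 90.83946990966797), (369.414306640625, 150.64251708984375), 88.1838607788086) [[624.0, -91.0], [774.0, -96.0], [786.0, 273.0], [635.0, 278.0]] 313.4389673924037
[257 170] [626 183 165];[257 171] [623 184 161];[257 172] [619 184 163];[257 173] [616 183 163];[257 174] [613 184 160];[257 175] [609 183 165];[257 176] [604 182 172];[257 177] [604 184 157];[258 158] [666 182 165];[258 159] [663 182 163];[258 160] [659 182 163];[258 161] [656 182 163];[258 162] [653 182 161];[258 163] [649 181 163];[258 164] [646 182 161];[258 165] [643 181 161];[258 166] [640 181 162];[258 167] [636 181 162];[258 168] [632 180 165];[258 169] [629 180 164];[258 170] [627 181 160];[258 171] [623 181 162];[258 172] [620 180 162];[258 173] [617 181 160];[258 174] [613 180 162];[258 175] [608 179 170];[258 176] [605 179 167];[258 177] [604 180 159];[259 158] [667 179 160];[259 159] [663 17
[... 5635 characters left out ...]
17  -6 177];[316 169] [630  -9 179];[316 170] [627  -9 179];[316 171] [623  -9 182];[316 172] [620  -9 178];[316 173] [617  -9 176];[317 170] [628 -12 175];[317 171] [624 -12 177];[317 172] [620 -12 180];[318 171] [625 -16 174];
pl [[604.2 177.3 168. ]]
pr [[604.8 148.5 168. ]]
spareL [[623.6  42.6 179. ]]
spareR [[624.7 -14.  179. ]]
(201, 229) [[432. 365. 127.]]
(441, 205) [[ 538. -458.   39.]]
(386, 180) [[ 621. -259.   56.]]
(384, 187) [[ 596. -251.   57.]]
bar rect ((491.857177734375, -218.20030212402344), (53.958709716796875, 13.985297203063965), 72.9730224609375)
shank 105 [ 542.1 -225.4  118.1] [   0.69745165   -0.7166318   542.06604    -225.38818   ]
socket 49 [ 616.4 -256.1   57.2]
```

```bash
python3 - <<'E'
from h import *
print(np.round(env.camera_params("wrist")["mount"],3).tolist())
im,d=env.read_camera("wrist");cv2.imwrite("pics/w0.png",im[:,:,::-1])
g=np.array([[u,v] for u in range(640) for v in range(400)])
c,s=np.cos(.3758),np.sin(.3758)
for n in("scene","top"):
    P=pts(n,g,np.load(n+".npz")["d"])-[229.3,-581.2,208.4]
    # along x_tool (c,s) and y_tool
    a=P[:,0]*c+P[:,1]*s;b=-P[:,0]*s+P[:,1]*c;z=P[:,2]
    k=(abs(a)<160)&(abs(b)<160)&(z>-30)&(z<500)
    for lo in range(-30,420,15):
        m=k&(z>=lo)&(z<lo+15)
        if m.sum()>2:print(n,lo,m.sum(),"a",a[m].min().round(),a[m].max().round(),"b",b[m].min().round(),b[m].max().round())
E
```

```text
[[-0.0, -0.96, -0.278, 78.016], [1.0, 0.0, -0.0, -1.09], [0.0, -0.278, 0.96, -176.758], [0.0, 0.0, 0.0, 1.0]]
scene 0 28 a -11.0 14.0 b -52.0 55.0
scene 15 44 a -10.0 14.0 b -58.0 58.0
scene 30 42 a -9.0 15.0 b -54.0 60.0
scene 45 34 a -7.0 16.0 b -53.0 60.0
scene 60 16 a -10.0 15.0 b -57.0 -46.0
scene 75 30 a 2.0 37.0 b -82.0 83.0
scene 90 153 a 11.0 38.0 b -79.0 87.0
scene 105 112 a -12.0 39.0 b -88.0 90.0
scene 120 191 a 5.0 39.0 b -74.0 92.0
scene 135 83 a 10.0 31.0 b -20.0 53.0
scene 150 60 a 14.0 29.0 b -19.0 53.0
scene 165 35 a -0.0 36.0 b -1.0 51.0
scene 180 73 a 11.0 38.0 b 14.0 51.0
top 0 3 a 7.0 13.0 b -52.0 -48.0
top 15 8 a -2.0 15.0 b -55.0 -46.0
top 30 3 a 3.0 14.0 b -48.0 -47.0
top 60 3 a 10.0 12.0 b -51.0 -45.0
top 75 19 a -9.0 37.0 b -76.0 84.0
top 90 182 a 7.0 39.0 b -82.0 85.0
top 105 110 a -3.0 38.0 b -83.0 91.0
top 120 286 a -1.0 38.0 b -88.0 92.0
top 135 9 a 7.0 24.0 b 44.0 50.0
top 240 19 a 63.0 67.0 b -25.0 42.0
top 255 59 a 63.0 68.0 b -27.0 63.0
top 270 94 a 56.0 70.0 b -53.0 89.0
top 285 135 a -49.0 73.0 b -49.0 110.0
top 300 521 a -62.0 74.0 b -45.0 124.0
top 315 1224 a -61.0 75.0 b -37.0 134.0
top 330 354 a -58.0 74.0 b -10.0 123.0
top 345 472 a -56.0 73.0 b 25.0 157.0
top 360 594 a -51.0 77.0 b 52.0 159.0
top 375 449 a -34.0 78.0 b 77.0 160.0
top 390 322 a -20.0 77.0 b 88.0 160.0
top 405 352 a -31.0 74.0 b 119.0 159.0
```

View pics/w0.png

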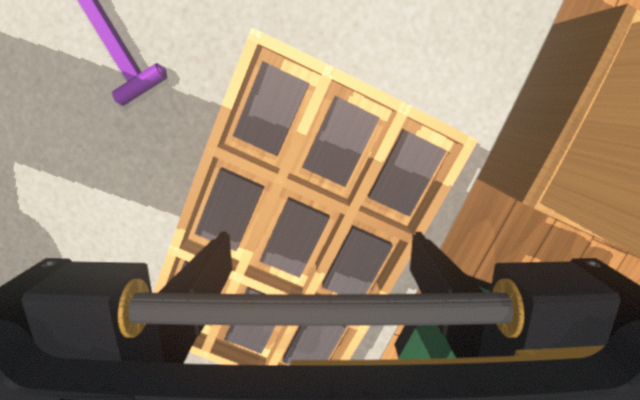

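The wrist picture shows only the parts tray and the fingers. The point cloud gives the gripper body as ±38 mm in tool x and 60–135 mm above the TCP. With the tool pointing down, the body therefore can't go below the shelf edge. Instead I'll carry the key with the body above the shelf and the fingers in front of its edge, bringing the shank in between the prongs. Turning the tool half round keeps the camera on the robot's side.

{"method": "drive_tool", "body": {"deltas": "0.13 0.182 0 0.0393;0.13 0.182 0 0.0393;0.13 0.182 0 0.0393;0.13 0.182 0 0.0393;0.13 0.182 0 0.0393;0.13 0.182 0 0.0393;0.13 0.182 0 0.0393;0.13 0.182 0 0.0393;0.13 0.182 0 0.0393;0.13 0.182 0 0.0393", "gripper": 0}}

```text
t: 0.98
eef_pos: [359.9, -398.4, 208.8]
tcp_rot: [-3.142, -0.0, 1.616]
ft_force: [0.8, -0.4, -0.5]
opening: 0.999
grip_force: 0.0
```

{"method": "drive_tool", "body": {"deltas": "0.13 0.182 0 0.0393;0.13 0.182 0 0.0393;0.13 0.182 0 0.0393;0.13 0.182 0 0.0393;0.13 0.182 0 0.0393;0.13 0.182 0 0.0393;0.13 0.182 0 0.0393;0.13 0.182 0 0.0393;0.13 0.182 -0.1 0.0393;0.13 0.182 -0.1 0.0393"}}

```text
t: 1.82
eef_pos: [490.1, -216.5, 189.0]
tcp_rot: [-3.141, 0.001, 2.851]
ft_force: [0.9, 0.3, -0.5]
opening: 1.003
grip_force: 0.0
```

{"method": "drive_tool", "body": {"deltas": "0 0 -0.1 0;0 0 -0.1 0;0 0 0 0;0 0 0 0"}}

```text
t: 2.15
eef_pos: [488.8, -218.0, 168.5]
tcp_rot: [3.141, -0.001, 2.842]
ft_force: [-0.8, 0.1, 0.6]
opening: 0.996
grip_force: 0.0
```

Close look with the wrist camera.

```bash
cat >> h.py <<'E'
from scipy.spatial.transform import Rotation as Ro
def wristT(s):
    T=np.eye(4);T[:3,:3]=Ro.from_euler("xyz",s["tcp_rot"]).as_matrix();T[:3,3]=s["eef_pos"];return T@par("wrist")[2]
E
python3 - <<'E'
from h import *
s=env.state();im,d=env.read_camera("wrist");cv2.imwrite("pics/w1.png",im[:,:,::-1]);T=wristT(s)
I=im.astype(int);m=(I[...,0]>130)&(I[...,1]<80)&(I[...,2]<80)
n,l,st,c=cv2.connectedComponentsWithStats(m.astype(np.uint8));k=1+st[1:,4].argmax();v,u=np.nonzero(l==k);uv=np.c_[u,v]
r=cv2.minAreaRect(uv.astype(np.float32));print(st[k],r)
P=pts("wrist",uv,d,T);print("depth med",np.median(P,0).round(1),P.min(0).round(),P.max(0).round())
Q=onz("wrist",uv,56,T);rr=cv2.minAreaRect(Q[:,:2].astype(np.float32));print("z56 rect",rr)
K=(P[:,2]>53);print(cv2.minAreaRect(P[K,:2].astype(np.float32)))
E
```

```text
[ 290  183   65   21 1252] ((321.9999694824219, 192.99998474121094), (63.99999237060547, 19.999996185302734), -0.0)
depth med [ 488.5 -216.4   55.8] [ 413. -245.   47.] [ 505. -188.  345.]
z56 rect ((488.52606201171875, -216.01446533203125), (54.8184700012207, 17.63898468017578), 72.82713317871094)
((455.3526611328125, -205.01571655273438), (54.922210693359375, 88.00806427001953), 71.72268676757812)
```

View pics/w1.png

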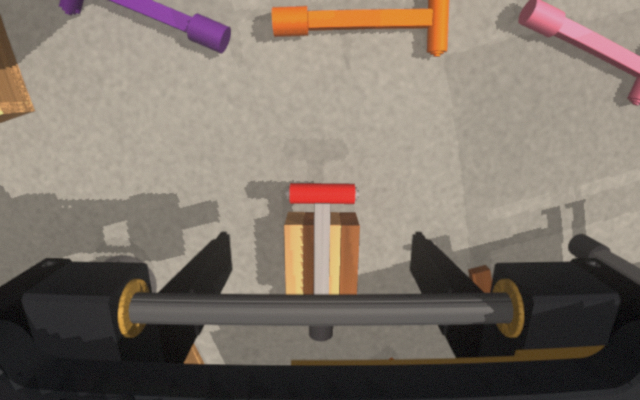

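The red bar sits at (322,193) between the open fingers and square to them, with the shank over the block. The measurement agrees with the top view. I'll descend, keeping the bar near the fingertips and 4 mm ahead of the pad centre.

{"method": "drive_tool", "body": {"deltas": "-0.025 0.02 -0.2 0;0 0 -0.25 0;0 0 -0.25 0;0 0 -0.2 0;0 0 -0.12 0;0 0 -0.08 0;0 0 0 0;0 0 0 0"}}

```text
t: 2.87
eef_pos: [487.0, -215.9, 59.5]
tcp_rot: [-3.142, 0.0, 2.844]
ft_force: [1.0, -0.0, 0.3]
opening: 1.0
grip_force: 0.0
```

{"method": "drive_tool", "body": {"deltas": "0 0 0 0;0 0 0 0;0 0 0 0;0 0 0 0;0 0 0 0;0 0 0 0;0 0 0 0;0 0 0 0;0 0 0 0;0 0 0 0", "gripper": 0.4}}

```text
t: 3.7
eef_pos: [486.9, -215.4, 58.9]
tcp_rot: [3.141, -0.0, 2.845]
ft_force: [-1.2, 0.1, 0.0]
opening: 0.602
grip_force: 0.0
```

The fingers closed past 64 mm without any force, so they missed the bar ends. Taking a look.

```bash
python3 - <<'E'
from h import *
s=env.state();print(s["opening"],s["grip_force"]);im,d=env.read_camera("wrist")
A=cv2.resize(im[120:400,180:480],(800,747))[:600];cv2.imwrite("pics/w2.png",A[:,:,::-1]);T=wristT(s)
I=im.astype(int);m=(I[...,0]>130)&(I[...,1]<80)&(I[...,2]<80)
n,l,st,c=cv2.connectedComponentsWithStats(m.astype(np.uint8));k=1+st[1:,4].argmax();v,u=np.nonzero(l==k);uv=np.c_[u,v]
print(st[k]);P=pts("wrist",uv,d,T);print(np.median(P,0).round(1))
E
```

```text
0.6015286915064897 0.0
[ 269  233  101   32 2861]
[ 488.3 -215.4   55.7]
```

View pics/w2.png

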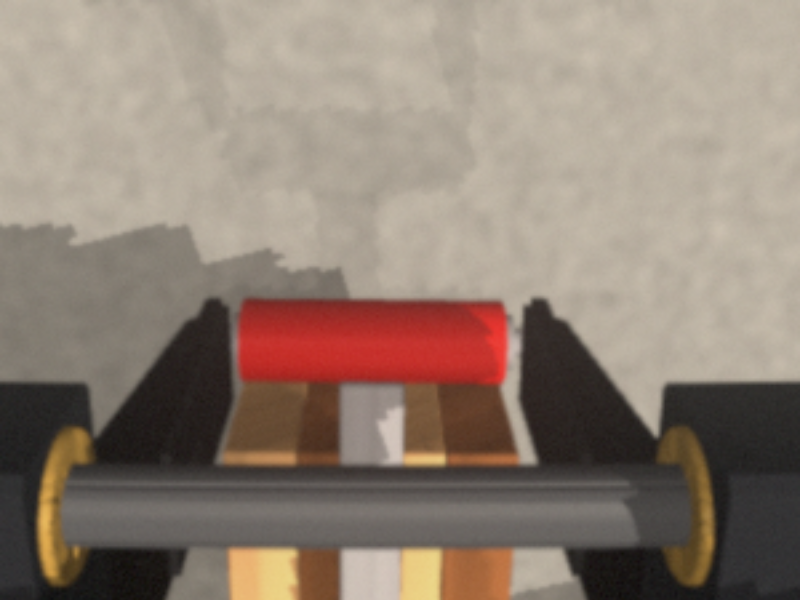

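The fingers are right at the steel stubs, at crop (232,350) and (522,350), with the bar level. They need to close a little more.

{"method": "drive_tool", "body": {"deltas": "0 0 0 0;0 0 0 0;0 0 0 0;0 0 0 0", "gripper": 0.43}}

```text
t: 4.08
eef_pos: [486.9, -215.4, 59.0]
tcp_rot: [3.141, -0.0, 2.845]
ft_force: [-0.8, -0.2, 0.2]
opening: 0.571
grip_force: 0.0
```

{"method": "drive_tool", "body": {"deltas": "0 0 0 0;0 0 0 0;0 0 0 0;0 0 0 0", "gripper": 0.47}}

```text
t: 4.42
eef_pos: [486.9, -215.4, 59.0]
tcp_rot: [3.142, 0.0, 2.845]
ft_force: [0.6, -0.5, 0.1]
opening: 0.528
grip_force: 0.0
```

{"method": "drive_tool", "body": {"deltas": "0 0 0 0;0 0 0 0;0 0 0 0;0 0 0 0;0 0 0 0", "gripper": 0.55}}

```text
t: 4.83
eef_pos: [486.9, -215.4, 59.0]
tcp_rot: [3.142, 0.0, 2.845]
ft_force: [-0.1, -0.1, 0.9]
opening: 0.45
grip_force: 0.0
```

```bash
python3 - <<'E'
from h import *
s=env.state();print(s["opening"],s["grip_force"],s["ft_force"],s["eef_pos"]);im,d=env.read_camera("wrist")
A=cv2.resize(im[200:340,220:420],(800,560));cv2.imwrite("pics/w3.png",A[:,:,::-1]);T=wristT(s)
I=im.astype(int);m=(I[...,0]>130)&(I[...,1]<80)&(I[...,2]<80)
n,l,st,c=cv2.connectedComponentsWithStats(m.astype(np.uint8));k=1+st[1:,4].argmax();v,u=np.nonzero(l==k);uv=np.c_[u,v]
print(st[k]);P=pts("wrist",uv,d,T);print(np.median(P,0).round(1))
E
```

```text
0.45037445437056667 0.0 [-0.07733011 -0.13112781  0.883612  ] [ 486.91746207 -215.39705087   58.95391619]
[ 280  233   83   31 2353]
[ 488.4 -214.5   55.8]
```

View pics/w3.png

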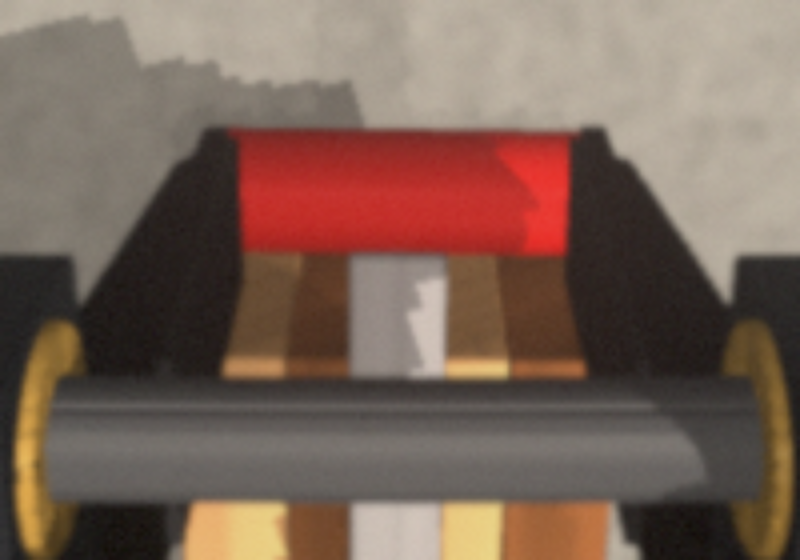

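The fingers now overlap the red bar from above without touching it, so the fingertips are higher than the bar. I'll measure their height.

```bash
python3 - <<'E'
from h import *
s=env.state();im,d=env.read_camera("wrist");T=wristT(s);R=Ro.from_euler("xyz",s["tcp_rot"]).as_matrix()
for q in[(274,234),(274,238),(276,250),(274,260),(270,270),(369,234),(369,238),(368,250),(368,260),(372,270),(320,236),(320,250),(330,270)]:
    P=pts("wrist",[q],d,T)[0];print(q,im[q[1],q[0]],P.round(1),"tool",(R.T@(P-s["eef_pos"])).round(1))
uv=np.array([[u,v] for u in range(225,420) for v in range(225,290)]);I=im[uv[:,1],uv[:,0]];k=I.max(1)<60
P=(pts("wrist",uv,d,T)-s["eef_pos"])@R
P=P[k]
for lo in range(-60,30,5):
    m=(P[:,2]>=lo)&(P[:,2]<lo+5)
    if m.sum():print(lo,m.sum(),P[m].min(0).round(),P[m].max(0).round(), "inner |y|",abs(P[m][:,1]).min().round(1))
E
```

```text
(274, 234) [47 40 37] [ 468.  -233.9   68.7] tool [ 12.7 -23.2  -9.8]
(274, 238) [45 41 35] [ 467.8 -233.    74.9] tool [ 13.1 -22.4 -16. ]
(276, 250) [46 36 36] [ 472.6 -233.1   79. ] tool [  8.5 -21.1 -20. ]
(274, 260) [40 30 28] [ 473.9 -233.5   87.2] tool [  7.2 -21.1 -28.2]
(270, 270) [38 32 30] [ 472.  -232.9  100.7] tool [  9.1 -21.1 -41.8]
(369, 234) [53 46 44] [ 482.1 -187.7   68.9] tool [12.7 25.1 -9.9]
(369, 238) [54 44 42] [ 481.8 -188.3   74.4] tool [ 12.8  24.4 -15.4]
(368, 250) [52 44 38] [ 482.1 -190.5   86.4] tool [ 11.8  22.4 -27.4]
(368, 260) [50 40 37] [ 484.6 -191.8   91.2] tool [  9.1  21.9 -32.2]
(372, 270) [46 36 32] [ 483.1 -191.4  103.8] tool [ 10.7  21.9 -44.8]
(320, 236) [142  47  39] [ 482.6 -213.9   51.4] tool [4.5 0.2 7.5]
(320, 250) [196  48  43] [ 488.7 -215.8   56.3] tool [-1.8  0.2  2.7]
(330, 270) [189 175 165] [ 503.2 -214.2   54.3] tool [-15.2   5.9   4.7]
-60 363 [  8. -30. -60.] [ 14.  32. -55.] inner |y| 21.0
-55 337 [  5. -31. -55.] [ 14.  31. -50.] inner |y| 21.0
-50 321 [  3. -30. -50.] [ 13.  31. -45.] inner |y| 20.9
-45 321 [ -0. -30. -45.] [ 14.  30. -40.] inner |y| 20.9
-40 294 [ -4. -29. -40.] [ 14.  30. -35.] inner |y| 20.9
-35 273 [ -6. -29. -35.] [ 14.  29. -30.] inner |y| 20.9
-30 262 [ -9. -28. -30.] [ 14.  28. -25.] inner |y| 20.9
-25 228 [ -9. -28. -25.] [ 13.  28. -20.] inner |y| 20.8
-20 183 [ -8. -27. -20.] [ 13.  27. -15.] inner |y| 20.8
-15 130 [ -8. -25. -15.] [ 14.  25. -10.] inner |y| 20.9
-10 26 [ -9. -25. -10.] [13. 26. -7.] inner |y| 21.0
```

The opening scale is right (42 mm at 0.45), but the fingertips actually stand about 7 mm above the reported TCP, so the true tool is about 24 mm higher than reported. I'll open, go down 24 mm and grip again.

{"method": "drive_tool", "body": {"deltas": "0 0 0 0;0 0 0 0;0 0 0 0;0 0 0 0;0 0 0 0;0 0 0 0", "gripper": 0.1}}

```text
t: 5.43
eef_pos: [486.9, -215.4, 59.0]
tcp_rot: [3.141, 0.0, 2.845]
ft_force: [-0.5, 0.7, -0.4]
opening: 0.814
grip_force: 0.0
```

{"method": "drive_tool", "body": {"deltas": "0 0 -0.1 0;0 0 -0.08 0;0 0 -0.06 0;0 0 0 0;0 0 0 0"}}

```text
t: 5.85
eef_pos: [486.6, -215.2, 34.3]
tcp_rot: [3.141, -0.001, 2.845]
ft_force: [0.8, 0.5, -0.7]
opening: 0.898
grip_force: 0.0
```

{"method": "drive_tool", "body": {"deltas": "0 0 0 0;0 0 0 0;0 0 0 0;0 0 0 0;0 0 0 0;0 0 0 0;0 0 0 0", "gripper": 0.35}}

```text
t: 6.43
eef_pos: [487.0, -215.4, 35.1]
tcp_rot: [-3.142, 0.0, 2.845]
ft_force: [-0.6, -0.3, 2.4]
opening: 0.659
grip_force: 30.0
```

Firm contact now, at opening 0.659 and 30 N. Lifting.

{"method": "drive_tool", "body": {"deltas": "0 0 0.03 0;0 0 0.06 0;0 0 0.1 0;0 0 0.15 0;0 0 0.2 0;0 0 0.2 0;0 0 0.2 0;0 0 0.2 0;0 0 0.2 0;0 0 0.2 0", "gripper": 0.4}}

```text
t: 7.27
eef_pos: [486.6, -215.2, 191.0]
tcp_rot: [-3.142, 0.001, 2.845]
ft_force: [0.3, 0.6, 0.1]
opening: 0.602
grip_force: 0.0
```

{"method": "drive_tool", "body": {"deltas": "0 0 0.2 0;0 0 0.2 0;0 0 0.2 0;0 0 0.15 0;0 0 0.1 0;0 0 0 0;0 0 0 0;0 0 0 0"}}

```text
t: 7.93
eef_pos: [486.5, -215.2, 273.2]
tcp_rot: [3.141, -0.001, 2.845]
ft_force: [0.6, -0.0, -0.6]
opening: 0.6
grip_force: 0.0
```

```bash
cat >> h.py <<'E'
def keyview(fn):
    s=env.state();print(s["t"],s["opening"],s["grip_force"],s["eef_pos"].round(1));im,d=env.read_camera("wrist");T=wristT(s);R=Ro.from_euler("xyz",s["tcp_rot"]).as_matrix()
    I=im.astype(int);m=(I[...,0]>110)&(I[...,1]<70)&(I[...,2]<70)
    n,l,st,c=cv2.connectedComponentsWithStats(m.astype(np.uint8));k=1+st[1:,4].argmax();v,u=np.nonzero(l==k);uv=np.c_[u,v]
    P=(pts("wrist",uv,d,T)-s["eef_pos"])@R;P=P[abs(P[:,2])<40];print("red box",st[k],"tool frame med",np.median(P,0).round(1),np.percentile(P,2,axis=0).round(1),np.percentile(P,98,axis=0).round(1))
    if fn: cv2.imwrite(fn,im[:,:,::-1])
    return s,im,d,T
E
python3 - <<'E'
from h import *
keyview("pics/w4.png")
im,d=env.read_camera("scene");np.savez("s2.npz",im=im,d=d)
import numpy as np
uv=np.array([[u,v] for u in range(270,350) for v in range(60,200)]);P=pts("scene",uv,d);I=im[uv[:,1],uv[:,0]].astype(int)
k=(I[:,0]>120)&(I[:,1]<80)&(I[:,2]<80)&(P[:,2]>80);print("red scene",k.sum(),P[k].mean(0).round() if k.sum() else "")
E
```

```text
7.9333 0.599997715746459 0.0 [ 486.5 -215.2  273.2]
  return _methods._mean(a, axis=axis, dtype=dtype,
  ret = um.true_divide(
Traceback (most recent call last):
  File "h.py", line 25, in keyview
    P=(pts("wrist",uv,d,T)-s["eef_pos"])@R;P=P[abs(P[:,2])<40];print("red box",st[k],"tool frame med",np.median(P,0).round(1),np.percentile(P,2,axis=0).round(1),np.percentile(P,98,axis=0).round(1))
                                                                                                                              ~~~~~~~~~~~~~^^^^^^^^^^^^
IndexError: index -1 is out of bounds for axis 0 with size 0
```

The key slipped out as the lift began. I'll find where it lies now, by numbers.

```bash
python3 - <<'E'
from h import *
s=env.state();im,d=env.read_camera("wrist");np.savez("w4.npz",im=im,d=d);T=wristT(s)
I=im.astype(int);m=(I[...,0]>120)&(I[...,1]<75)&(I[...,2]<75)
n,l,st,c=cv2.connectedComponentsWithStats(m.astype(np.uint8))
for k in range(1,n):
    if st[k,4]>80:
        v,u=np.nonzero(l==k);uv=np.c_[u,v];P=pts("wrist",uv,d,T);z=np.median(P[:,2])
        Q=onz("wrist",uv,z,T);print(st[k],np.median(P,0).round(1),np.percentile(P[:,2],[5,95]).round(),cv2.minAreaRect(Q[:,:2].astype(np.float32)))
uv=np.array([[u,v] for u in range(0,640,1) for v in range(0,300,1)]);P=pts("wrist",uv,d,T)
J=im[uv[:,1],uv[:,0]].astype(int)
k=(J.max(1)-J.min(1)<25)&(P[:,2]>35)&(P[:,2]<75)&(np.hypot(P[:,0]-540,P[:,1]+235)<110)&(J.max(1)>100);print("shank",k.sum(),cv2.fitLine(P[k,:2].astype(np.float32),2,0,.01,.01).ravel(),np.median(P[k],0))
E
```

```text
[298 172  47  15 628] [ 497.6 -216.7   55.8] [52. 58.] ((497.4909362792969, -217.09019470214844), (53.13479995727539, 15.744802474975586), 71.4242172241211)
[312 326  48  33 190] [ 749.4 -270.9   12.2] [ 7. 17.] ((750.6917114257812, -272.4118347167969), (6.29076623916626, 89.80403137207031), 22.721757888793945)
shank 699 [ 9.5170790e-01 -3.0700505e-01  5.5805347e+02 -2.3817262e+02] [ 559.53225966 -239.23350819   55.08305401]
```

The key is still on the block, pushed about 9 mm forward. I'll re-approach with the bar centred on the pads and deeper between the fingers.

{"method": "drive_tool", "body": {"deltas": "0.12 -0.022 -0.3 -0.0056;0 0 -0.35 0;0 0 -0.35 0;0 0 -0.35 0;0 0 -0.18 0;0 0 0 0;0 0 0 0;0 0 0 0", "gripper": 0.1}}

```text
t: 8.7
eef_pos: [499.4, -217.9, 121.9]
tcp_rot: [-3.141, 0.001, 2.827]
ft_force: [-0.9, 0.5, 0.7]
opening: 0.898
grip_force: 0.0
```

```bash
cat > near.py <<'E'
from h import *
s=env.state();print(s["eef_pos"].round(1),s["tcp_rot"].round(3),s["opening"],s["grip_force"]);im,d=env.read_camera("wrist");T=wristT(s);R=Ro.from_euler("xyz",s["tcp_rot"]).as_matrix()
I=im.astype(int);m=(I[...,0]>120)&(I[...,1]<75)&(I[...,2]<75)
n,l,st,c=cv2.connectedComponentsWithStats(m.astype(np.uint8));k=1+st[1:,4].argmax();v,u=np.nonzero(l==k);uv=np.c_[u,v]
P=pts("wrist",uv,d,T);z=np.median(P[:,2]);Q=onz("wrist",uv,z,T);r=cv2.minAreaRect(Q[:,:2].astype(np.float32));print(st[k],z.round(1),r)
print("bar in tool",(R.T@(np.array([*r[0],z-9])-s["eef_pos"])).round(1))
uv=np.array([[u,v] for u in range(150,500) for v in range(180,300)]);J=im[uv[:,1],uv[:,0]];P=(pts("wrist",uv,d,T)-s["eef_pos"])@R
k=(J.max(1)<60)&(abs(P[:,1])<62)&(abs(P[:,0])<25)&(P[:,2]>-45)&(P[:,2]<20);P=P[k]
for lo in range(-30,20,3):
    m=(P[:,2]>=lo)&(P[:,2]<lo+3)
    if m.sum():print(lo,m.sum(),"x",P[m,0].min().round(1),P[m,0].max().round(1),"|y|min L/R",-P[m&(P[:,1]<0),1].max().round(1),P[m&(P[:,1]>0),1].min().round(1))
E
python3 near.py
```

```text
[ 499.4 -217.9  121.9] [-3.141e+00  1.000e-03  2.827e+00] 0.8984152328719719 0.0
[ 282  196   76   25 1775] 55.7 ((497.34100341796875, -217.31015014648438), (54.825462341308594, 17.91642951965332), 70.8182601928711)
bar in tool [ 2.2 -0.1 75.2]
-30 229 x -7.3 13.4 |y|min L/R 41.8 42.7
-27 204 x -8.0 13.5 |y|min L/R 41.7 42.6
-24 191 x -7.0 13.3 |y|min L/R 41.6 42.4
-21 165 x -7.2 13.5 |y|min L/R 41.9 42.6
-18 149 x -6.9 13.3 |y|min L/R 41.8 42.7
-15 143 x -6.7 13.4 |y|min L/R 41.7 42.8
-12 110 x -7.4 13.3 |y|min L/R 41.8 43.1
-9 17 x 1.0 12.9 |y|min L/R 42.5 43.5
```

Pads span x −7…13 in the tool frame and the bar is at 2.2, so it is centred, and the fingertips are at −8. Descend 95 mm and grip.

{"method": "drive_tool", "body": {"deltas": "0 0 -0.2 0;0 0 -0.25 0;0 0 -0.25 0;0 0 -0.15 0;0 0 -0.1 0;0 0 0 0;0 0 0 0"}}

```text
t: 9.33
eef_pos: [499.4, -217.8, 26.8]
tcp_rot: [-3.141, 0.001, 2.828]
ft_force: [-0.2, -1.0, 0.1]
opening: 0.899
grip_force: 0.0
```

{"method": "drive_tool", "body": {"deltas": "0 0 0 0;0 0 0 0;0 0 0 0;0 0 0 0;0 0 0 0;0 0 0 0;0 0 0 0", "gripper": 0.36}}

```text
t: 9.92
eef_pos: [499.1, -217.7, 26.3]
tcp_rot: [-3.142, 0.001, 2.828]
ft_force: [0.1, 0.2, 5.1]
opening: 0.659
grip_force: 30.0
```

{"method": "drive_tool", "body": {"deltas": "0 0 0 0;0 0 0 0;0 0 0 0;0 0 0.02 0;0 0 0.02 0;0 0 0.02 0;0 0 0.02 0;0 0 0.02 0;0 0 0 0", "gripper": 0.45}}

```text
t: 10.67
eef_pos: [498.9, -217.6, 36.3]
tcp_rot: [3.142, 0.0, 2.828]
ft_force: [0.7, -0.3, -1.9]
opening: 0.657
grip_force: 30.0
```

Still held at 30 N after 10 mm of lift. Continuing.

{"method": "drive_tool", "body": {"deltas": "0 0 0.05 0;0 0 0.08 0;0 0 0.1 0;0 0 0.12 0;0 0 0.15 0;0 0 0.15 0;0 0 0.15 0;0 0 0.15 0;0 0 0.15 0;0 0 0.15 0"}}

```text
t: 11.5
eef_pos: [498.5, -217.3, 162.5]
tcp_rot: [3.141, -0.0, 2.828]
ft_force: [-0.9, 0.6, -3.1]
opening: 0.654
grip_force: 30.0
```

{"method": "drive_tool", "body": {"deltas": "0 0 0.15 0;0 0 0.15 0;0 0 0.15 0;0 0 0.15 0;0 0 0.15 0;0 0 0.15 0;0 0 0.1 0;0 0 0.05 0;0 0 0 0;0 0 0 0"}}

```text
t: 12.33
eef_pos: [498.6, -217.4, 265.7]
tcp_rot: [3.141, -0.0, 2.827]
ft_force: [-0.3, 0.4, -3.5]
opening: 0.657
grip_force: 30.0
```

```bash
cat > look.py <<'E'
from h import *
import sys
s=env.state();T=wristT(s)
print(s["t"],s["opening"].round(4),s["grip_force"],s["eef_pos"].round(1),s["ft_force"].round(1),s["moment"].round(2))
im,d=env.read_camera("wrist")
if len(sys.argv)>1: cv2.imwrite(sys.argv[1],im[:,:,::-1])
R=Ro.from_euler("xyz",s["tcp_rot"]).as_matrix()
I=im.astype(int);m=(I[...,0]>100)&(I[...,1]<75)&(I[...,2]<75);v,u=np.nonzero(m);uv=np.c_[u,v]
P=(pts("wrist",uv,d,T)-s["eef_pos"])@R;k=(abs(P[:,2])<60)&(abs(P[:,1])<40);P=P[k];print("bar red n",k.sum(),np.median(P,0).round(1),P.min(0).round(1),P.max(0).round(1))
for n in("scene","top"):
    im,d=env.read_camera(n);g=np.array([[a,b] for a in range(640) for b in range(400)]);P=pts(n,g,d);J=im[g[:,1],g[:,0]].astype(int)
    Q=P-s["eef_pos"];k=(np.hypot(Q[:,0],Q[:,1])<170)&(P[:,2]>60)&(Q[:,2]<35)&(Q[:,2]>-200)
    Q=Q[k]@R;J=J[k]
    for lo in range(-32,190,16):
        q=(Q[:,2]>=lo)&(Q[:,2]<lo+16)
        if q.sum():print(n,"toolz",lo,q.sum(),"x",np.percentile(Q[q,0],[2,50,98]).round(),"y",np.percentile(Q[q,1],[2,50,98]).round())
E
python3 look.py pics/w5.png
```

```text
Traceback (most recent call last):
  File "look.py", line 4, in <module>
    print(s["t"],s["opening"].round(4),s["grip_force"],s["eef_pos"].round(1),s["ft_force"].round(1),s["moment"].round(2))
                 ^^^^^^^^^^^^^^^^^^
AttributeError: 'float' object has no attribute 'round'
```

```bash
sed -i 's/s\["opening"\].round(4)/round(s["opening"],4)/' look.py && python3 look.py pics/w5.png
```

```text
12.3333 0.657 29.99948412179947 [ 498.6 -217.4  265.7] [-0.3  0.4 -3.5] [ 0.1  -0.18  0.  ]
bar red n 4036 [ -1.7   0.2 -26.3] [-13.7 -28.4 -29.4] [  4.4  28.7 -15.5]
scene toolz -32 19 x [-12.  -5.  11.] y [-34.  36.  41.]
scene toolz -16 15 x [-12.   0.  11.] y [34. 36. 39.]
scene toolz 16 3 x [-25. -25. -22.] y [7. 8. 9.]
scene toolz 32 15 x [-29. -22. -17.] y [ 3.  7. 10.]
scene toolz 48 15 x [-32. -28. -20.] y [ 4.  9. 11.]
scene toolz 64 15 x [-38. -32. -23.] y [ 4.  8. 11.]
scene toolz 80 30 x [-46. -37. -24.] y [-6.  7. 13.]
scene toolz 96 22 x [-50. -37. -26.] y [-3. 11. 14.]
scene toolz 112 16 x [-53. -43. -31.] y [ 3.  9. 13.]
top toolz -32 2 x [-7. -6. -4.] y [11. 11. 12.]
```

View pics/w5.png

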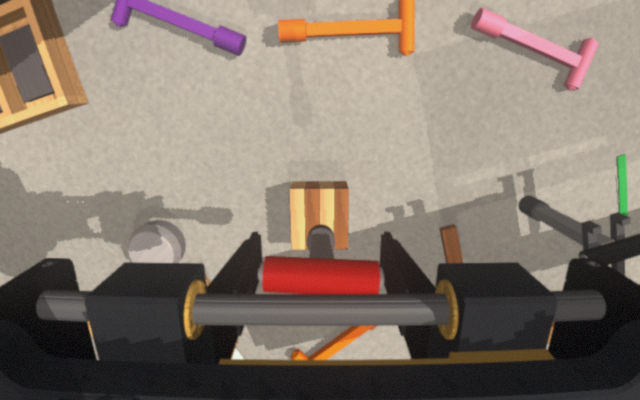

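The key is held by its stubs, with the bar at (320,275) and the shank swung down to about 13–15° off vertical. Easing the grip in small steps to let it hang.

{"method": "drive_tool", "body": {"deltas": "0 0 0 0;0 0 0 0;0 0 0 0;0 0 0 0", "gripper": 0.343}}

```text
t: 12.82
eef_pos: [498.9, -217.6, 265.8]
tcp_rot: [3.141, -0.0, 2.828]
ft_force: [-0.0, 0.1, -2.7]
opening: 0.659
grip_force: 22.0
```

{"method": "drive_tool", "body": {"deltas": "0 0 0 0;0 0 0 0;0 0 0 0;0 0 0 0", "gripper": 0.338}}

```text
t: 13.15
eef_pos: [498.9, -217.6, 266.0]
tcp_rot: [3.141, 0.0, 2.828]
ft_force: [-0.2, 0.2, -3.4]
opening: 0.66
grip_force: 14.9
```

```bash
python3 look.py
```

```text
13.15 0.6603 14.90427777171135 [ 498.9 -217.6  266. ] [-0.2  0.2 -3.4] [ 0.12 -0.11  0.03]
bar red n 4035 [ -1.8   0.2 -26.3] [-13.3 -28.2 -29.9] [  4.3  28.8 -14.9]
scene toolz -32 17 x [-12.  -3.   9.] y [-33.  38.  42.]
scene toolz -16 13 x [-11.   0.   9.] y [34. 37. 38.]
scene toolz 16 4 x [-25. -23. -21.] y [7. 8. 9.]
scene toolz 32 12 x [-27. -22. -16.] y [5. 7. 8.]
scene toolz 48 14 x [-31. -24. -17.] y [6. 7. 9.]
scene toolz 64 16 x [-34. -29. -21.] y [5. 8. 9.]
scene toolz 80 26 x [-43. -33. -22.] y [-2.  7. 14.]
scene toolz 96 25 x [-46. -32. -22.] y [-4. 10. 14.]
scene toolz 112 16 x [-46. -36. -28.] y [ 7. 10. 14.]
top toolz -32 2 x [-6. -5. -4.] y [11. 11. 12.]
```

{"method": "drive_tool", "body": {"deltas": "0 0 0 0;0 0 0 0;0 0 0 0;0 0 0 0;0 0 0 0;0 0 0 0", "gripper": 0.333}}

```text
t: 13.8
eef_pos: [498.9, -217.6, 266.0]
tcp_rot: [3.141, 0.0, 2.828]
ft_force: [0.1, -0.0, -3.8]
opening: 0.665
grip_force: 7.8
```

```bash
python3 look.py | grep -v "^top"
```

```text
13.8 0.6649 7.839404940605164 [ 498.9 -217.6  266. ] [ 0.1 -0.  -3.8] [ 0.05 -0.17 -0.03]
bar red n 4074 [ -1.7   0.2 -26. ] [-12.8 -28.1 -29.2] [ 4.5 28.9 -9.1]
scene toolz -32 17 x [-12.  -3.   9.] y [-34.  38.  42.]
scene toolz -16 13 x [-12.  -2.   9.] y [34. 37. 39.]
scene toolz 32 11 x [-19. -13.  -6.] y [ 6.  8. 10.]
scene toolz 48 15 x [-19. -13.  -8.] y [ 4.  8. 11.]
scene toolz 64 15 x [-22. -16.  -8.] y [ 2.  8. 10.]
scene toolz 80 19 x [-25. -16.  -8.] y [ 0.  7. 11.]
scene toolz 96 31 x [-29. -18.  -7.] y [-3.  9. 16.]
scene toolz 112 20 x [-30. -18.  -8.] y [ 3. 11. 15.]
```

The key now hangs about 4° from vertical. Tightening, then carrying it over to in front of the fork while turning to the rack's angle.

{"method": "drive_tool", "body": {"deltas": "0 0 0 0;0 0 0 0;0 0 0 0;0 0 0 0;0 0.05 0 0.004;0.01 0.1 0 0.004;0.01 0.15 0 0.004;0.01 0.2 0 0.005;0.01 0.2 0 0.005;0.01 0.2 0 0.005", "gripper": 0.344}}

```text
t: 14.78
eef_pos: [503.8, -126.0, 266.0]
tcp_rot: [3.141, -0.0, 2.914]
ft_force: [0.4, -0.5, -2.8]
opening: 0.659
grip_force: 23.2
```

{"method": "drive_tool", "body": {"deltas": "0.02 0.2 0 0.005;0.02 0.2 0 0.005;0.02 0.2 0 0.005;0.02 0.2 0 0.005;0.02 0.2 0 0.005;0.02 0.2 0 0.005;0.02 0.2 0 0.005;0.01 0.2 0 0.005;0.01 0.2 0 0.005;0.01 0.2 0 0.005"}}

```text
t: 15.62
eef_pos: [520.5, 74.2, 266.0]
tcp_rot: [3.141, -0.0, 3.071]
ft_force: [0.0, -0.6, -3.1]
opening: 0.656
grip_force: 23.2
```

{"method": "drive_tool", "body": {"deltas": "0.01 0.2 0 0.005;0 0.2 0 0.0062;0 0.2 0 0;0 0.15 0 0;0 0.12 0 0;0 0.08 0 0;0 0.02 0 0;0 0 0 0;0 0 0 0;0 0 0 0"}}

```text
t: 16.45
eef_pos: [521.9, 168.8, 266.0]
tcp_rot: [-3.142, -0.0, 3.104]
ft_force: [0.2, 0.1, -2.6]
opening: 0.664
grip_force: 23.2
```

```bash
python3 look.py pics/w6.png | grep -v "^top" && python3 - <<'E'
from h import *
d=np.load("top.npz")["d"];g=np.array([[a,b] for a in range(210,360) for b in range(90,175)]);P=pts("top",g,d)
psi=-.037;o=np.array([632,165.5]);X=(P[:,:2]-o)@np.array([np.cos(psi),np.sin(psi)]);Y=(P[:,:2]-o)@np.array([-np.sin(psi),np.cos(psi)])
for lo in range(-100,110,20):
    k=(Y>lo)&(Y<lo+20);a=k&(P[:,2]>330);b=k&(P[:,2]>300);c=k&(P[:,2]>150)&(P[:,2]<175)
    print(lo,"stock minx",X[a].min().round() if a.any() else None,"shelf minx",np.percentile(X[b],1).round(),np.median(P[b&(X<25),2]).round())
E
```

```text
16.45 0.6642 23.19388657808304 [521.9 168.8 266. ] [ 0.2  0.1 -2.6] [ 0.13 -0.09 -0.01]
bar red n 3974 [ -2.    0.5 -26.1] [-13.3 -27.1 -29.6] [  4.1  29.1 -11.1]
scene toolz -32 48 x [-111.   -9.    0.] y [-88.  -5.  79.]
scene toolz 80 27 x [-116. -108.  -84.] y [-132. -122.  -11.]
scene toolz 96 131 x [-119.  -99.  -84.] y [-138.   -9.   21.]
scene toolz 112 11 x [-111.  -93.  -84.] y [-109.   -9.   19.]
-100 stock minx 31.0 shelf minx -1.0 314.0
-80 stock minx None shelf minx -1.0 314.0
-60 stock minx 41.0 shelf minx -1.0 314.0
-40 stock minx 41.0 shelf minx -0.0 314.0
-20 stock minx 41.0 shelf minx 1.0 314.0
0 stock minx 41.0 shelf minx 1.0 313.0
20 stock minx 41.0 shelf minx 1.0 314.0
40 stock minx 40.0 shelf minx 1.0 315.0
60 stock minx None shelf minx 2.0 314.0
80 stock minx None shelf minx 1.0 314.0
100 stock minx None shelf minx 1.0 314.0
```

View pics/w6.png

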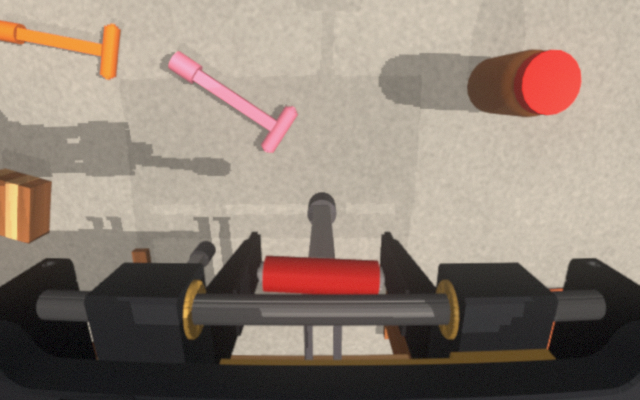

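The key hangs below the bar, with its socket at (321,205). The fork prongs show between the fingers at columns 309 and 338, rows 328–355. I'll measure prongs and shank in the same view.

```bash
cat > prong.py <<'E'
from h import *
s=env.state();T=wristT(s);im,d=env.read_camera("wrist");R=Ro.from_euler("xyz",s["tcp_rot"]).as_matrix()
print(s["t"],s["eef_pos"].round(1),s["tcp_rot"].round(3),round(s["opening"],4),s["grip_force"],s["ft_force"].round(1))
g=np.array([[u,v] for u in range(200,450) for v in range(150,400)]);W=pts("wrist",g,d,T);P=(W-s["eef_pos"])@R;I=im[g[:,1],g[:,0]].astype(int)
k=(W[:,2]>150)&(W[:,2]<178)&(abs(P[:,1])<40)&(W[:,0]>590)
for sg in(-1,1):
    q=k&(P[:,1]*sg>2)
    if q.sum():print("prong",sg,q.sum(),"rows",g[q,1].min(),g[q,1].max(),"tool y",np.percentile(P[q,1],[5,50,95]).round(1),"tool x",np.percentile(P[q,0],[2,98]).round(1),"W",np.median(W[q],0).round(1),"z",W[q,2].max().round(), "xmin",np.percentile(W[q,0],3).round(1))
k=(abs(P[:,1])<22)&(P[:,0]>-45)&(P[:,0]<60)&(W[:,2]>60)
for lo in range(-20,150,15):
    q=k&(P[:,2]>=lo)&(P[:,2]<lo+15)
    if q.sum()>3:print("key tz",lo,q.sum(),"x",np.percentile(P[q,0],[5,95]).round(1),"y",np.percentile(P[q,1],[3,50,97]).round(1))
E
python3 prong.py
```

```text
16.6 [522.  168.9 266. ] [3.142 0.    3.104] 0.6559 23.19458395242691 [ 0.5 -0.  -3. ]
prong -1 306 rows 293 359 tool y [-15.1 -11.3  -7.5] tool x [-164.2  -94.8] W [667.2 152.  162. ] z 163.0 xmin 647.3
prong 1 304 rows 326 359 tool y [12.7 16.5 20.4] tool x [-164.1 -126.7] W [667.4 179.9 162.1] z 164.0 xmin 649.7
key tz -20 423 x [-0.2  3.5] y [-20.    0.5  19.7]
key tz -5 251 x [-0.9  0.3] y [-5.3  1.   7.7]
key tz 10 200 x [-1.7 -0.5] y [-5.3  1.1  7.7]
key tz 25 164 x [-2.5 -1.2] y [-5.2  1.1  7.9]
key tz 40 134 x [-3.1 -1.9] y [-4.9  1.4  7.9]
key tz 55 118 x [-3.9 -2.6] y [-5.2  1.8  8.2]
key tz 70 93 x [-4.6 -3.5] y [-4.9  1.9  8. ]
key tz 85 340 x [-16.5  -0.8] y [-9.4  1.2 12.6]
key tz 100 102 x [-7.  -0.3] y [-8.9  1.6 12.2]
key tz 115 71 x [-8.2 -1.2] y [-9.2  2.1 11.9]
```

Shank centre is at y = 1.3 and the prong gap centre at 2.6 (tool frame), so I shift 1.3 mm. Before going over the shelf, I'll check the body's lower edge from the first clouds.

```bash
python3 - <<'E'
from h import *
g=np.array([[u,v] for u in range(640) for v in range(400)]);c,s=np.cos(.3758),np.sin(.3758)
for n in("scene","top"):
    P=pts(n,g,np.load(n+".npz")["d"])-[229.3,-581.2,208.4]
    a=P[:,0]*c+P[:,1]*s;b=-P[:,0]*s+P[:,1]*c;z=P[:,2]
    k=(abs(a)<45)&(abs(b)>63)&(abs(b)<95)&(z>20)&(z<200);print(n,np.sort(z[k])[:12].round(1),z[k].max().round())
    k=(abs(a)<45)&(abs(b)<62)&(z>-40)&(z<60);print("fingers lowest",np.sort(z[k])[:8].round(1))
E
```

```text
scene [81.5 82.9 84.2 84.5 85.  85.9 85.9 86.3 86.9 87.1 88.8 88.9] 131.0
fingers lowest [5.2 5.4 6.1 6.2 6.8 7.7 8.  8.2]
top [82.8 84.2 84.6 84.6 85.5 85.6 86.8 87.2 87.4 88.3 88.9 89.1] 131.0
fingers lowest [ 5.9  7.3 13.9 16.5 17.5 17.7 18.  20.5]
```

{"method": "drive_tool", "body": {"deltas": "0 0.013 -0.05 0;0 0 -0.1 0;0 0 -0.1 0;0 0 -0.05 0;0 0 0 0;0 0 0 0"}}

```text
t: 17.15
eef_pos: [521.8, 170.7, 235.4]
tcp_rot: [-3.141, -0.001, 3.105]
ft_force: [0.0, 0.7, -2.8]
opening: 0.657
grip_force: 23.2
```

The body clears the shelf top by about 6 mm. Advancing to just before the prongs, then re-measuring.

{"method": "drive_tool", "body": {"deltas": "0.05 -0.002 0 0;0.1 -0.004 0 0;0.1 -0.004 0 0;0.1 -0.004 0 0;0.1 -0.004 0 0;0.1 -0.004 0 0;0.08 -0.003 0 0;0.05 -0.002 0 0;0.02 -0.001 0 0;0 0 0 0"}}

```text
t: 17.98
eef_pos: [592.2, 167.9, 235.7]
tcp_rot: [3.142, -0.0, 3.104]
ft_force: [0.1, 0.3, -3.5]
opening: 0.657
grip_force: 23.2
```

```bash
python3 prong.py
```

```text
17.9833 [592.2 167.9 235.7] [ 3.142 -0.     3.104] 0.6573 23.18940818309784 [ 0.1  0.3 -3.5]
prong -1 1366 rows 213 349 tool y [-37.6 -15.8  -3.9] tool x [-126.3   -7.3] W [699.6 150.3 162.3] z 178.0 xmin 601.6
prong 1 1336 rows 213 348 tool y [ 4.1 16.2 37.4] tool x [-124.8   -6.9] W [700.4 182.4 162.5] z 178.0 xmin 599.6
key tz -20 405 x [-0.6  3.5] y [-19.8   0.5  20.2]
key tz -5 222 x [-1.9 -0.4] y [-5.4  1.   7.6]
key tz 10 185 x [-3.2 -1.6] y [-5.4  1.6  7.7]
key tz 25 152 x [-4.4 -2.9] y [-5.1  1.4  7.8]
key tz 40 125 x [-5.7 -4.1] y [-5.1  1.1  7.8]
key tz 55 305 x [-15.9  -5.8] y [-16.7   1.8  17.4]
key tz 70 723 x [-39.2  -7.4] y [-16.7   0.4  18. ]
key tz 85 310 x [-20.9  -5. ] y [-9.5  1.2 11.8]
key tz 100 91 x [-12.   -4.9] y [-9.2  1.2 12. ]
key tz 115 65 x [-12.6  -6. ] y [-8.7  1.2 11.8]
```

Aligned within 1 mm. Going in between the prongs.

{"method": "drive_tool", "body": {"deltas": "0.05 -0.004 0 0;0.05 -0.003 0 0;0.04 -0.002 0 0;0.03 -0.001 0 0;0.02 -0.001 0 0;0 0 0 0;0 0 0 0;0 0 0 0"}}

```text
t: 18.7
eef_pos: [610.7, 166.8, 235.9]
tcp_rot: [3.142, -0.0, 3.105]
ft_force: [-0.0, -0.2, -4.0]
opening: 0.657
grip_force: 23.2
```

```bash
python3 prong.py
```

```text
18.7 [610.7 166.8 235.9] [ 3.142 -0.     3.105] 0.6571 23.195934891700745 [-0.  -0.2 -4. ]
prong -1 821 rows 195 330 tool y [-33.2 -13.2  -5.4] tool x [-107.8    8.3] W [626.5 153.2 162.1] z 178.0 xmin 602.0
prong 1 854 rows 194 329 tool y [ 5.4 14.7 31.2] tool x [-106.3    8.4] W [624.  181.  162.2] z 178.0 xmin 602.9
key tz -20 437 x [-0.1  3.5] y [-20.2   0.5  19.6]
key tz -5 257 x [-0.6  0.6] y [-5.2  1.   7.6]
key tz 10 212 x [-1.   0.1] y [-5.2  1.6  7.8]
key tz 25 173 x [-1.3 -0.3] y [-5.1  1.1  7.9]
key tz 40 143 x [-1.9 -0.8] y [-4.9  1.8  8. ]
key tz 55 321 x [-2.1  8.2] y [-16.3   1.1  17.8]
key tz 70 1293 x [-38.1   8.2] y [-16.4   4.2  18.5]
key tz 85 318 x [-14.4   1.5] y [-9.4  0.4 11. ]
key tz 100 109 x [-3.7  2.1] y [-8.9  1.2 11. ]
key tz 115 64 x [-4.3  1.5] y [-8.6  1.7 11.1]
```

Shank and gap agree to within 0.3 mm, the bar is about 15 mm before the hanging place, and nothing is touching. Moving 6 mm further in, then releasing so the key drops down the fork onto the prongs behind the lips.

{"method": "drive_tool", "body": {"deltas": "0.03 -0.001 0 0;0.03 -0.001 0 0;0 0 0 0;0 0 0 0;0 0 0 0"}}

```text
t: 19.17
eef_pos: [616.9, 166.6, 235.9]
tcp_rot: [3.142, -0.0, 3.105]
ft_force: [0.6, -0.2, -2.9]
opening: 0.66
grip_force: 23.2
```

{"method": "drive_tool", "body": {"deltas": "0 0 0 0;0 0 0 0;0 0 0 0;0 0 0 0;0 0 0 0;0 0 0 0;0 0 0 0;0 0 0 0", "gripper": 0.1}}

```text
t: 19.83
eef_pos: [616.9, 166.6, 236.0]
tcp_rot: [3.141, 0.0, 3.105]
ft_force: [-0.0, -0.2, 0.3]
opening: 0.897
grip_force: 0.0
```

```bash
cat > fin.py <<'E'
from h import *
s=env.state();T=wristT(s);im,d=env.read_camera("wrist");print(s["eef_pos"].round(1),s["opening"],s["ft_force"].round(1));cv2.imwrite("pics/w7.png",im[:,:,::-1])
g=np.array([[u,v] for u in range(640) for v in range(400)]);W=pts("wrist",g,d,T);I=im.reshape(400,640,3)[g[:,1],g[:,0]].astype(int)
k=(I[:,0]>100)&(I[:,1]<75)&(I[:,2]<75)&(np.hypot(W[:,0]-632,W[:,1]-165)<150);print("red",k.sum(),np.median(W[k],0).round(1) if k.any() else "",np.percentile(W[k],[2,98],axis=0).round(1) if k.any() else "")
for n in("top","scene"):
    im,d=env.read_camera(n);W=pts(n,g,d);I=im[g[:,1],g[:,0]].astype(int)
    k=(I[:,0]>110)&(I[:,1]<75)&(I[:,2]<75)&(np.hypot(W[:,0]-610,W[:,1]-165)<110);print(n,"red",k.sum(),np.percentile(W[k],[2,50,98],axis=0).round(1).tolist() if k.any() else "")
E
python3 fin.py
```

```text
[616.9 166.6 236. ] 0.8970297258243632 [-0.  -0.2  0.3]
red 2043 [619.3 168.8 178.8] [[582.4 140.4 170.8]
 [630.4 246.3 345.4]]
top red 90 [[630.8, 60.0, 310.4], [676.2, 96.5, 314.2], [699.2, 115.0, 319.3]]
scene red 105 [[616.6, 90.4, 173.3], [673.1, 202.8, 315.3], [703.3, 248.0, 337.9]]
```

The key's bar is at (619, 167) with its top at 179 mm, so it rests on the prongs behind the lips. Backing off and checking.

{"method": "drive_tool", "body": {"deltas": "-0.05 0 0.05 0;-0.15 0 0.1 0;-0.2 0 0.1 0;-0.2 0 0 0;-0.2 0 0 0;-0.2 0 0 0;-0.1 0 0 0;0 0 0 0;0 0 0 0"}}

```text
t: 20.73
eef_pos: [507.3, 166.7, 261.6]
tcp_rot: [3.141, 0.001, 3.105]
ft_force: [0.6, -0.1, -0.5]
opening: 0.899
grip_force: 0.0
```

```bash
python3 fin.py && python3 prong.py | head -3
```

```text
[507.3 166.7 261.6] 0.8990898329668218 [ 0.6 -0.1 -0.5]
red 650 [621.5 169.5 179.5] [[482.3 141.3 161.7]
 [641.9 194.1 363. ]]
top red 106 [[557.5, 87.8, 173.6], [672.5, 126.1, 313.5], [698.4, 205.9, 514.7]]
scene red 224 [[615.0, 87.6, 168.1], [629.8, 169.9, 180.1], [701.6, 220.6, 334.5]]
20.8833 [507.8 166.6 260.8] [3.141 0.    3.104] 0.8982 0.0 [-0.3 -0.4 -0.5]
prong -1 240 rows 326 359 tool y [-24.1  -9.2  -5.3] tool x [-160.  -112.3] W [651.3 151.9 162.2] z 178.0 xmin 619.7
prong 1 261 rows 326 359 tool y [15.3 19.4 34.4] tool x [-159.9 -111. ] W [651.8 180.5 162.2] z 178.0 xmin 620.0
```

View pics/w7.png

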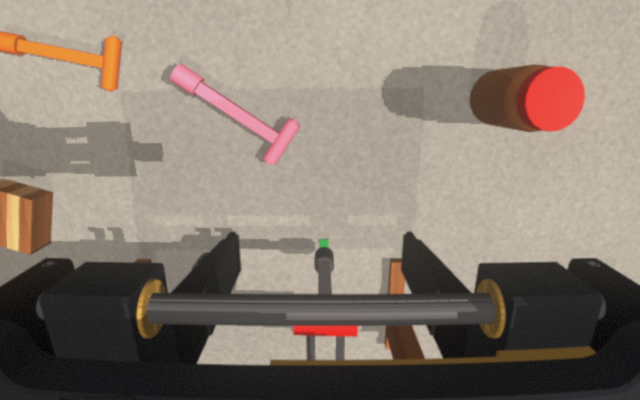

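The red bar lies across the prongs at (325,330) and the shank hangs straight down to (323,258). The fingers are clear, so I'm handing in.

```bash
python3 -c "
from cell import env
print(env.job_done())"
```

```text
the job is handed in; nothing more can be done
None
```

The red key hangs by its bar on the free fork behind the lips, released and at rest in the last camera check. I let it go from about 80 mm above the prongs because the gripper could not fit under the shelf. The job is handed in at about 21 s; no verdict was returned.

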